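# Spread a snap ring over the spindle stub and hold it at the groove

### The arm

A 6-joint arm with a two-finger parallel gripper is mounted at the origin on the work surface. World frame = base frame: x ahead of the robot, y to its left, z up, the work surface at z = 0. Lengths are in m, angles in rad, forces in N, time in s.
With the tool pointing down it reaches from about 0.25 to 0.725 m from the base axis. Payload 9.7 kg.
Tool frame: the origin (TCP) lies at the very end of the fingers, on their centre line; the grasp point (between the pads) lies env.tcp_to_grasp behind it (env.tcp_to_grasp is the distance from the TCP to the grasp point, in m); z points along the fingers, y is the direction in which the jaws open and shut (so a half turn about z gives the same grasp; the last joint's range is limited). The gripper opens to 85 mm and grips with 20 to 120 N. Pads are 22 mm wide; open, the fingers measure 114 mm over their backs; the gripper's body (76 mm by 85 mm) begins 54 mm behind the grasp point. The pads swing forward as they close: fully open they stand 13 mm farther back than shut.
Start: joints at [1.124, 0.087, 0.176, 1.66, 0, 1.571], TCP at [0.238, 0.496, 0.231] pointing down, gripper open.
Joint ranges: [-3.13, 3.13], [-0.85, 1.81], [-1.15, 1.24], [-2.2, 2.28], [-1.44, 1.52], [-3.14, 3.14]. Speed limits (rad/s): [2.22, 2.22, 2.57, 3.14, 3.14, 3.14].

### API

Orientations are given as [roll, pitch, yaw] about the fixed x, y, z axes, in that order (R = Rz(yaw) Ry(pitch) Rx(roll)).
In Python, from plant import env gives the robot as it stands.
- The arm moves only by the tool arm_command, never from a script. Its argument "plan" is a list of rows, each an object of numbers: "tx", "ty", "tz": the shift along the tool's x, y, z in mm; "ax", "ay", "az": the turn, a rotation vector about the tool's x, y, z in rad. A call has exactly 10 rows; each row is the pose to reach, as a shift and turn from the pose commanded when the call began, along the tool's axes at that moment; what a row does not reach only later rows make up. A row lasts 1/10 s, in which the tool goes at most 50 mm and 8.59 degrees, less where a joint would pass 70% of its speed; a pose out of reach is approached as far as the arm can. A call with a gripper value outside its range is refused whole. "jaw" is the finger opening in mm, from 0 to 85.4, set as the call begins (left out, the last holds). The fingers move at their own pace and stop on an object; "newtons" is the grip in N (left out, the last holds). Time passes only in rows, so rows that repeat a pose let the fingers close, or fill a call up. It gives the time, the measured TCP pose, the force and the opening at its end, in the units of the state.
- env.sense(): the state, without advancing time (a new reading comes with each control period).
- env.camera(name): name is "side" or "top"; returns a dict with "pixels" (420x560x3 uint8, red, green, blue), "z_map" (420x560 float32, m along the optical axis (not along the pixel's ray), 0 where there is no reading), "K" (3x3 intrinsics, pixels), "T" (4x4, takes a point from camera to world coordinates). Camera axes: x right, y down, z forward; pixel columns grow to the right and rows downward; lengths in m; the calibration is good to about 2 mm. A picture is of the moment at which its call begins.
- env.hand_in(): hands the job in, once; it reports no verdict.
The state is a dict: "t": time; "qpos": joint angles; "qvel": joint speeds; "joint_torque": joint torques, N m; "eef_pos": TCP position; "tool_rot": TCP orientation; "force": force on the tool from outside, world axes, zero at the start; "torque": the same for the moment, N m; "opening": finger opening in m.
Only numpy, scipy, OpenCV 4.12 (cv2) and the standard library are available. Lean on these libraries where they do the work, as an engineer would, in place of code of your own. Each camera call takes 0.05 s, during which the arm holds its last target. There are 200 camera calls.

### The job

On the console press the red stop key and then the yellow shaft-lock key, never the green start key. Then take the ring pliers by their handles, squeeze them so that the snap ring on their tips spreads fully, and slide the ring level down over the spindle stub, without forcing it, until it is level with the copper-coloured groove. Finish while holding it there: handles still squeezed, ring spread and centred around the groove, touching neither the stub nor anything else; leave the felt discs, brass brush and polish jar where they stand.

Things in the scene. Friction and masses are not known exactly. Their poses are not given: they have to be found in the camera images.
- key_red_top (a point): top centre of the red STOP key: round spring key 30 mm across, 10 mm proud of its black collar (46 mm across), on the grey console, top about 67 mm above the bench; travels 6 mm straight down, 1.5 N to start, 5 N fully down, springs back. The three keys stand in a row 50 mm apart; which colour is where changes
- key_yellow_top (a point): top centre of the yellow SHAFT-LOCK key: round spring key 30 mm across, 10 mm proud of its black collar (46 mm across), on the grey console, top about 67 mm above the bench; travels 6 mm straight down, 1.5 N to start, 5 N fully down, springs back
- key_green_top (a point): top centre of the green START (leave alone) key: round spring key 30 mm across, 10 mm proud of its black collar (46 mm across), on the grey console, top about 67 mm above the bench; travels 6 mm straight down, 1.5 N to start, 5 N fully down, springs back
- key_red (a joint): red key travel: 0 up, 0.006 m fully down; counts as pressed past 0.004
- key_yellow (a joint): yellow key travel: 0 up, 0.006 m fully down; counts as pressed past 0.004
- key_green (a joint): green key travel: 0 up, 0.006 m fully down
- pliers: ring pliers (loose, about 0.16 kg), lying flat on the rest: blue handles, steel pivot and jaws, the brass snap ring already on the jaw tips. Origin: pivot axis at the underside, 32 mm above the bench at the start. x points from the pivot to the ring, y left, z up out of the flat. Handles 14 mm high from the underside, reaching 108 mm behind the pivot; the ring reaches 92 mm ahead
- pliers_grip (a point): where to grip: midway between the handles, half-way up, 58 mm behind the pivot; axes as the pliers. Grip from above, a finger outside each handle, closing along y. The handles are 60 mm over their outsides here at rest, 40 mm fully squeezed (outsides then parallel). Free space below down to the rest's foot board, 8 mm thick
- squeeze (a joint): how far the handles are squeezed: 0 at rest, 0.17 rad (10 deg) fully squeezed at a hard stop; both levers turn alike. Squeezing spreads the ring; a light spring (2 N rising to 5 N per handle at the grip) reopens the handles and closes the ring
- ring_centre (a point): centre of the spread ring's opening, mid-thickness, 127 mm ahead of pliers_grip at its height; axes as the pliers, z the ring's axis. The brass C-ring is 4 mm thick, lies in the flat of the pliers, gap towards the pivot. Closed: 29 mm wide inside, too narrow for the 32 mm stub; fully spread it leaves about 3.5 mm all round when this point is on the stub's axis
- groove (a point): on the upright spindle stub's axis, half-way up its groove, 92 mm above the bench. Steel stub 32 mm across; copper-coloured groove 25 mm across, 8 mm high; above it 10 mm of full width, then a 10 mm taper to 18 mm, so the top is 24 mm above this point. The ring goes on from above. z is the stub's axis
- spindle_unit: the fixed spindle unit: a blue upright motor 90 mm across with fins (to 100 mm), 60 mm high, on a 110 mm square foot, the stub on top. Origin: centre of its foot, on the bench
- tool_rest: the fixed wooden tool rest: two blocks, 32 mm high, one under the pivot and jaws and one under the handle ends, on a foot board 8 mm thick. Origin: on the bench, right under the pliers' pivot at the start
- felt_wheel_a: grey felt polishing disc lying flat, 38 mm across, 10 mm high (loose; leave alone). Origin: centre of its underside
- felt_wheel_b: off-white felt polishing disc lying flat, 32 mm across, 12 mm high (loose; leave alone). Origin: centre of its underside
- cup_brush: small brass cup brush standing on its bristles, 30 mm across the foot, thin shank up, 52 mm high (loose; leave alone). Origin: centre of its underside
- polish_jar: amber jar of polish, 52 mm across, 55 mm high (loose; leave alone). Origin: centre of its underside
Things that resemble listed ones, but are neither listed nor needed, are in the scene too. Leave any brown, pink or turquoise look-alike of the spindle_unit alone.

How it is judged:
By the outcome, as a careful person would: the job done as asked, in the order asked, and still so for the second after the job is handed in, while the arm keeps its last pose, push and grip.
It also fails if it takes over 53 s, if anything falls off the work surface, if the arm or the gripper's body presses on something with over 40 N, if the wrist force passes 120 N, or if a joint passes its speed limit or range.

## Working session

There is one attempt and no reset: what is moved stays moved. The work goes in short steps, Python scripts to look and compute and a tool call to move; the robot and the scene stay as the last step left them, time stands still between calls to the robot, and variables do not carry over. Pictures are saved under pics/ and viewed, about 8 in all and at most 12, crops included, and the job is handed in when it is done.

Besides the shell and the picture viewer there is one more tool, called after ">>>" in YAML: its name, and indented under it one key for each argument. arm_command: Moves the arm, as the interface text tells. Its arguments: {"type":"object","properties":{"plan":{"type":"array","items":{"type":"object","properties":{"tx":{"type":"number"},"ty":{"type":"number"},"tz":{"type":"number"},"ax":{"type":"number"},"ay":{"type":"number"},"az":{"type":"number"}}}},"jaw":{"type":"number"},"newtons":{"type":"number"}},"required":["plan"]}

```bash
ls; mkdir -p pics; cat > h.py <<'E'
import numpy as np, cv2
from plant import env
def grab(name,fn=None):
    c=env.camera(name)
    if fn: cv2.imwrite('pics/'+fn,c['pixels'][:,:,::-1])
    np.savez('/tmp/'+name,**c); return c
def load(name): return dict(np.load('/tmp/'+name+'.npz'))
def pts(c):
    z=c['z_map'];v,u=np.mgrid[:z.shape[0],:z.shape[1]]
    K=c['K'];P=np.stack([(u-K[0,2])/K[0,0]*z,(v-K[1,2])/K[1,1]*z,z,np.ones_like(z)],-1)
    return (P@c['T'].T)[...,:3]
def ray(c,u,v,h):
    d=c['T'][:3,:3]@np.linalg.solve(c['K'],[u,v,1.]);o=c['T'][:3,3]
    return o+d*(h-o[2])/d[2]
def proj(c,p):
    q=np.linalg.inv(c['T'])@np.r_[p,1];q=c['K']@q[:3];return q[:2]/q[2]
E
python3 - <<'E'
from h import *
for n in('top','side'):
    c=grab(n,n+'0.png');print(n,c['K'][0],c['K'][1],c['T'].round(3).tolist())
s=env.sense();print(s,env.tcp_to_grasp)
E
```

```text
pics
top [412.72586787   0.         282.42921361] [  0.         412.72586787 212.50462006] [[0.022, -0.981, 0.194, 0.323], [-1.0, -0.018, 0.025, -0.075], [-0.021, -0.195, -0.981, 1.043], [0.0, 0.0, 0.0, 1.0]]
side [464.54123021   0.         281.67397508] [  0.         464.54123021 202.95299208] [[-0.997, -0.033, 0.072, 0.443], [-0.078, 0.544, -0.835, 0.953], [-0.012, -0.838, -0.545, 0.722], [0.0, 0.0, 0.0, 1.0]]
{'t': 0.1, 'qpos': array([1.12398585e+00, 8.73923774e-02, 1.75255364e-01, 1.65980461e+00,
       2.58584516e-05, 1.57080102e+00]), 'qvel': array([-0.0006115 ,  0.00021726,  0.00213623, -0.00126549, -0.00068101,
        0.00034167]), 'joint_torque': array([ 9.43551495e-04, -5.21560013e+01,  4.65654588e+01,  1.59541302e-02,
        7.68011319e-05,  7.28341377e-06]), 'eef_pos': array([0.23755981, 0.49583475, 0.2306825 ]), 'tool_rot': array([-3.14044736e+00, -2.58530575e-05,  2.69477745e+00]), 'force': array([-0.06819619, -0.32666743,  0.09565093]), 'torque': array([ 0.02117258, -0.01807278, -0.0344719 ]), 'opening': 0.08526282462704696} 0.0187
```

View pics/top0.png

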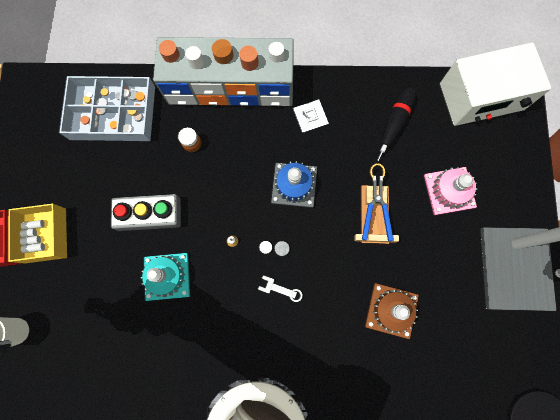

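View pics/side0.png

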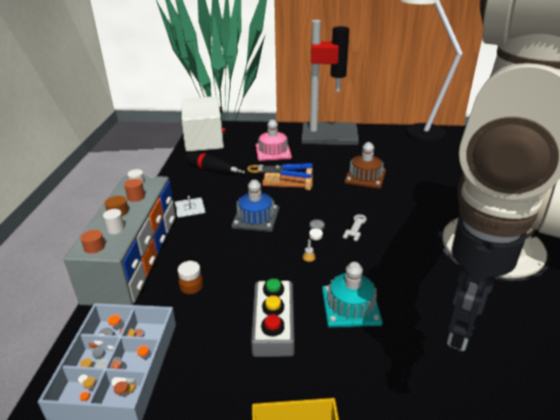

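The top view shows the red key at (122,210), yellow at (142,209) and green at (162,208). The pliers lie at (377,205) with the ring toward the top, at about (378,171). There are four spindle units: blue (294,180), pink (455,188), brown (397,310) and turquoise (163,277). Blue matches the description. The side view confirms this, with blue at (256,205).

```bash
cat > m0.py <<'E'
from h import *
c=load('top');P=pts(c);hsv=cv2.cvtColor(c['pixels'],cv2.COLOR_RGB2HSV)
H,S,V=[hsv[...,i].astype(int) for i in range(3)]
def comp(m,box,h):
    u0,v0,u1,v1=box;mm=np.zeros_like(m,np.uint8);mm[v0:v1,u0:u1]=m[v0:v1,u0:u1]
    n,l,st,ce=cv2.connectedComponentsWithStats(mm);i=1+st[1:,4].argmax();(u,v)=ce[i]
    k=l==i;print(st[i],(u,v),ray(c,u,v,h).round(4),'depth med',np.median(P[k],0).round(4));return k
b=(100,190,190,230)
for nm,m in(('red',((H<8)|(H>172))&(S>150)&(V>100)),('yel',(H>20)&(H<33)&(S>150)&(V>100)),('grn',(H>45)&(H<85)&(S>120)&(V>60))):
    print(nm);comp(m,b,.067)
print('handles');B=(H>100)&(H<125)&(S>150)&(V>70)
n,l,st,ce=cv2.connectedComponentsWithStats(np.where((np.mgrid[:420,:560][1]>345)&(np.mgrid[:420,:560][1]<410)&(np.mgrid[:420,:560][0]>150)&(np.mgrid[:420,:560][0]<260),B,0).astype(np.uint8))
for i in range(1,n):
    if st[i,4]>20:
        vv,uu=np.where(l==i);X=np.array([ray(c,a,b_,.046)[:2] for a,b_ in zip(uu,vv)])
        print(st[i],X.mean(0),X.min(0),X.max(0),np.median(P[l==i],0))
print('brass');comp((H>10)&(H<32)&(S>100)&(V>90),(365,158,392,184),.039)
# blue motor foot/top depth
m=(P[...,2]>.1)&(P[...,2]<.13);m[:, :260]=0;m[:,330:]=0;m[:150]=0;m[215:]=0
print('stub',m.sum(),np.median(P[m],0), P[m].min(0),P[m].max(0))
E
python3 m0.py
python3 - <<'E'
from h import *
c=load('top')['pixels'][:,:,::-1];a=cv2.resize(c[150:250,250:410],None,fx=5,fy=5,interpolation=cv2.INTER_CUBIC)
cv2.imwrite('pics/crop1.png',a)
E
```

```text
red
[114 205  12  12 120] (np.float64(119.63333333333334), np.float64(210.35)) [0.5151 0.3459 0.067 ] depth med [0.5152 0.3456 0.0673]
yel
[139 204   8  12  25] (np.float64(143.8), np.float64(211.0)) [0.5146 0.2865 0.067 ] depth med [0.5129 0.2868 0.0651]
grn
[155 202  13  13 125] (np.float64(160.864), np.float64(207.8)) [0.5232 0.2454 0.067 ] depth med [0.5227 0.2454 0.0672]
handles
[362 204  11  36 168] [ 0.50255376 -0.25754454] [ 0.4592994  -0.27016261] [ 0.5465352  -0.24437528] [ 0.50147656 -0.25746543  0.04589925]
[382 204  11  37 190] [ 0.50092807 -0.30628255] [ 0.45804802 -0.31697194] [ 0.54710323 -0.29447666] [ 0.50013743 -0.30633724  0.04564056]
brass
[370 163  15  15  76] (np.float64(377.07894736842104), np.float64(169.1184210526316)) [ 0.6384 -0.286   0.039 ] depth med [ 0.6406 -0.2881  0.0402]
stub 146 [ 0.60025002 -0.07689798  0.11273074] [ 0.58728641 -0.09324295  0.10055079] [ 0.61954836 -0.06259017  0.11977854]
```

View pics/crop1.png

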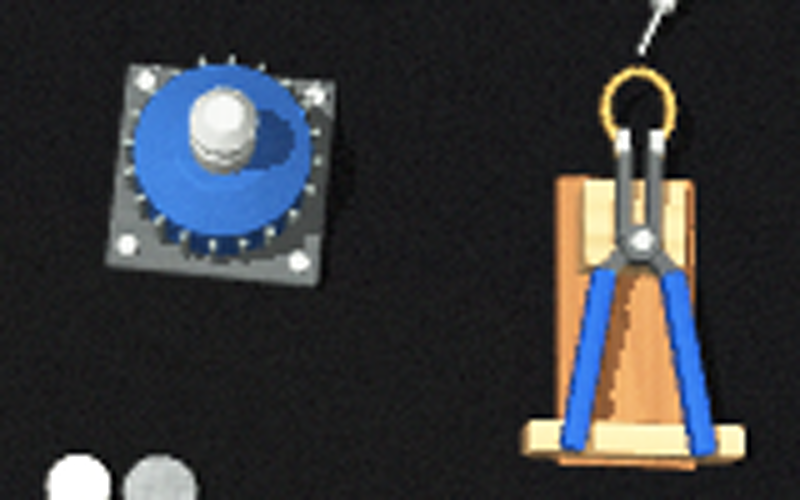

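The crop shows the blue spindle's white-steel stub with its top at about (295,171). The pliers' handles run down to the rest and the ring is at (377,170). Blue is the match, since pink, brown and turquoise are the named look-alikes. Next I'll refine the axes and compute the first moves.

```bash
cat >> h.py <<'E'
from scipy.spatial.transform import Rotation as R
def go(p,yaw=None):
    "tool-frame shift (mm) and turn from the measured pose"
    s=env.sense();Rt=R.from_euler('xyz',s['tool_rot'])
    d=Rt.inv().apply(np.array(p)-s['eef_pos'])*1000
    out=dict(zip(('tx','ty','tz'),d.round(1)))
    if yaw is not None:
        out.update(zip(('ax','ay','az'),(Rt.inv()*R.from_euler('xyz',[np.pi,0,yaw])).as_rotvec().round(4)))
    return out
def st():
    s=env.sense();print('t',round(s['t'],2),'pos',s['eef_pos'].round(4),'rot',s['tool_rot'].round(4),'F',s['force'].round(1),'T',s['torque'].round(2),'open',round(s['opening'],4))
E
cat > m1.py <<'E'
from h import *
c=load('top');P=pts(c);hsv=cv2.cvtColor(c['pixels'],cv2.COLOR_RGB2HSV);H,S,V=[hsv[...,i].astype(int) for i in range(3)]
v,u=np.mgrid[:420,:560]
B=((H>100)&(H<125)&(S>150)&(V>70)&(u>345)&(u<410)&(v>150)&(v<260)).astype(np.uint8)
n,l,s,_=cv2.connectedComponentsWithStats(B);L=[]
for i in range(1,n):
    if s[i,4]>50:
        vv,uu=np.where(l==i);X=np.array([ray(c,a,b,.046)[:2] for a,b in zip(uu,vv)])
        L.append(np.polyfit(X[:,0],X[:,1],1))
for x in (.47,.5,.54): print('mid y at',x,np.mean([np.polyval(a,x) for a in L]),'sep',np.polyval(L[0],x)-np.polyval(L[1],x))
print('yaw',np.arctan([a[0] for a in L]).mean())
for a in ((377,162.5),(377,177)): print('ring edge',ray(c,*a,.039))
piv=ray(c,250+640/5,150+240/5,.05);print('pivot',piv)
m=(P[...,2]>.1125)&(u>260)&(u<330)&(v>150)&(v<200);print('stub top',m.sum(),P[m].mean(0),ray(c,u[m].mean(),v[m].mean(),.116))
c=load('side');P=pts(c);m=(P[...,2]>.1)&(u>235)&(u<275)&(v>165)&(v<215)&(P[...,2]<.125)
print('side',m.sum(),P[m].mean(0),u[m].min(),u[m].max(),v[m].min(),v[m].max(), [ray(c,(u[m&(v==r)].mean()),r,.116) for r in range(v[m].min(),v[m].min()+6)])
print(go([.515,.346,.12],-.03))
E
python3 m1.py
```

```text
mid y at 0.47 -0.2809738495642796 sep 0.0596054524493162
mid y at 0.5 -0.28173098476678415 sep 0.04937284095217126
mid y at 0.54 -0.2827404983701235 sep 0.03572935895597812
yaw -0.024520054984944722
ring edge [ 0.65584533 -0.28623277  0.039     ]
ring edge [ 0.61778222 -0.28539561  0.039     ]
pivot [ 0.56101265 -0.2843635   0.05      ]
stub top 91 [ 0.55291669 -0.07751952  0.27861332] [ 0.60021941 -0.07667576  0.116     ]
side 96 [ 0.60267147 -0.07054932  0.10895233] 248 259 180 189 [array([ 0.6040848 , -0.08182916,  0.116     ]), array([ 0.60342246, -0.07672013,  0.116     ]), array([ 0.60147582, -0.07172284,  0.116     ]), array([ 0.60082746, -0.06668615,  0.116     ]), array([ 0.60146357, -0.06161009,  0.116     ]), array([ 0.60081982, -0.05664447,  0.116     ])]
{'tx': np.float64(-314.9), 'ty': np.float64(-15.1), 'tz': np.float64(110.7), 'ax': np.float64(-0.0004), 'ay': np.float64(0.0016), 'az': np.float64(2.7248)}
```

>>> arm_command:
  plan:
    - {"tx": -40, "ty": -2, "tz": 10, "az": 0.14}
    - {"tx": -80, "ty": -4, "tz": 25, "az": 0.28}
    - {"tx": -120, "ty": -6, "tz": 40, "az": 0.42}
    - {"tx": -160, "ty": -8, "tz": 55, "az": 0.56}
    - {"tx": -200, "ty": -10, "tz": 70, "az": 0.7}
    - {"tx": -240, "ty": -12, "tz": 85, "az": 0.84}
    - {"tx": -280, "ty": -14, "tz": 100, "az": 0.98}
    - {"tx": -315, "ty": -15, "tz": 111, "az": 1.12}
    - {"tx": -315, "ty": -15, "tz": 111, "az": 1.26}
    - {"tx": -315, "ty": -15, "tz": 111, "az": 1.36}
  jaw: 0
  newtons: 40

```text
validation failed for argument at $.pl...
```

```bash
python3 -c "
from h import *
st();print(go([.515,.346,.075],-.0245))"
```

```text
t 0.1 pos [0.2376 0.4958 0.2307] rot [-3.1404 -0.      2.6948] F [-0.1 -0.3  0.1] T [ 0.02 -0.02 -0.03] open 0.0853
{'tx': np.float64(-315.0), 'ty': np.float64(-15.1), 'tz': np.float64(155.7), 'ax': np.float64(-0.0004), 'ay': np.float64(0.0015), 'az': np.float64(2.7193)}
```

>>> arm_command:
  plan:
    - {"tx": -40, "ty": -2, "tz": 10, "ax": 0, "ay": 0, "az": 0.14}
    - {"tx": -80, "ty": -4, "tz": 25, "ax": 0, "ay": 0, "az": 0.28}
    - {"tx": -120, "ty": -6, "tz": 40, "ax": 0, "ay": 0, "az": 0.42}
    - {"tx": -160, "ty": -8, "tz": 55, "ax": 0, "ay": 0, "az": 0.56}
    - {"tx": -200, "ty": -10, "tz": 70, "ax": 0, "ay": 0, "az": 0.7}
    - {"tx": -240, "ty": -12, "tz": 85, "ax": 0, "ay": 0, "az": 0.84}
    - {"tx": -280, "ty": -14, "tz": 100, "ax": 0, "ay": 0, "az": 0.98}
    - {"tx": -315, "ty": -15, "tz": 111, "ax": 0, "ay": 0, "az": 1.12}
    - {"tx": -315, "ty": -15, "tz": 111, "ax": 0, "ay": 0, "az": 1.26}
    - {"tx": -315, "ty": -15, "tz": 111, "ax": 0, "ay": 0, "az": 1.36}
  jaw: 0
  newtons: 40

```text
t: 1.1
eef_pos: [0.5158, 0.3451, 0.1188]
tool_rot: [-3.14, 0.002, 1.327]
force: [0.2, 1.0, 0.1]
opening: -0.0001
```

```bash
python3 -c "
from h import *
st();print(go([.515,.346,.075],-.0245))"
```

```text
t 1.1 pos [0.5158 0.3451 0.1188] rot [-3.1400e+00  1.7000e-03  1.3272e+00] F [0.2 1.  0.1] T [0.02 0.02 0.  ] open -0.0001
{'tx': np.float64(0.7), 'ty': np.float64(-0.9), 'tz': np.float64(43.8), 'ax': np.float64(-0.0002), 'ay': np.float64(0.0025), 'az': np.float64(1.3517)}
```

>>> arm_command:
  plan:
    - {"tx": 0, "ty": 0, "tz": 15, "ax": 0, "ay": 0, "az": 0}
    - {"tx": 0, "ty": 0, "tz": 30, "ax": 0, "ay": 0, "az": 0}
    - {"tx": 0, "ty": 0, "tz": 42, "ax": 0, "ay": 0, "az": 0}
    - {"tx": 0, "ty": 0, "tz": 48, "ax": 0, "ay": 0, "az": 0}
    - {"tx": 0, "ty": 0, "tz": 52, "ax": 0, "ay": 0, "az": 0}
    - {"tx": 0, "ty": 0, "tz": 54, "ax": 0, "ay": 0, "az": 0}
    - {"tx": 0, "ty": 0, "tz": 56, "ax": 0, "ay": 0, "az": 0}
    - {"tx": 0, "ty": 0, "tz": 57, "ax": 0, "ay": 0, "az": 0}
    - {"tx": 0, "ty": 0, "tz": 57, "ax": 0, "ay": 0, "az": 0}
    - {"tx": 0, "ty": 0, "tz": 57, "ax": 0, "ay": 0, "az": 0}

```text
t: 2.1
eef_pos: [0.5153, 0.3465, 0.0637]
tool_rot: [3.141, -0.001, 1.335]
force: [-3.2, 0.4, 3.3]
opening: -0.0001
```

```bash
python3 -c "
from h import *
st();print(go([.519,.296,.075]))"
```

```text
t 2.1 pos [0.5153 0.3465 0.0637] rot [ 3.1414e+00 -5.0000e-04  1.3349e+00] F [-3.2  0.4  3.3] T [-0.04  0.5   0.02] open -0.0001
{'tx': np.float64(-48.3), 'ty': np.float64(15.4), 'tz': np.float64(-11.3)}
```

>>> arm_command:
  plan:
    - {"tx": 0, "ty": 0, "tz": 1, "ax": 0, "ay": 0, "az": 0}
    - {"tx": 0, "ty": 0, "tz": 2, "ax": 0, "ay": 0, "az": 0}
    - {"tx": 0, "ty": 0, "tz": 3, "ax": 0, "ay": 0, "az": 0}
    - {"tx": 0, "ty": 0, "tz": 4, "ax": 0, "ay": 0, "az": 0}
    - {"tx": 0, "ty": 0, "tz": 4, "ax": 0, "ay": 0, "az": 0}
    - {"tx": 0, "ty": 0, "tz": 4, "ax": 0, "ay": 0, "az": 0}
    - {"tx": 0, "ty": 0, "tz": 4, "ax": 0, "ay": 0, "az": 0}
    - {"tx": 0, "ty": 0, "tz": 4, "ax": 0, "ay": 0, "az": 0}
    - {"tx": 0, "ty": 0, "tz": 4, "ax": 0, "ay": 0, "az": 0}
    - {"tx": 0, "ty": 0, "tz": 4, "ax": 0, "ay": 0, "az": 0}

```text
t: 3.1
eef_pos: [0.5154, 0.3465, 0.0609]
tool_rot: [3.141, -0.001, 1.335]
force: [-5.9, -2.3, 13.5]
opening: 0.0001
```

```bash
python3 -c "
from h import *
st();print(go([.519,.296,.08]))"
```

```text
t 3.1 pos [0.5154 0.3465 0.0609] rot [ 3.1407e+00 -1.2000e-03  1.3348e+00] F [-5.9 -2.3 13.5] T [-0.43  1.21 -0.01] open 0.0001
{'tx': np.float64(-48.3), 'ty': np.float64(15.3), 'tz': np.float64(-19.1)}
```

>>> arm_command:
  plan:
    - {"tx": 0, "ty": 0, "tz": -15, "ax": 0, "ay": 0, "az": 0}
    - {"tx": 0, "ty": 0, "tz": -35, "ax": 0, "ay": 0, "az": 0}
    - {"tx": -24, "ty": 8, "tz": -35, "ax": 0, "ay": 0, "az": 0}
    - {"tx": -48, "ty": 15, "tz": -35, "ax": 0, "ay": 0, "az": 0}
    - {"tx": -48, "ty": 15, "tz": -35, "ax": 0, "ay": 0, "az": 0}
    - {"tx": -48, "ty": 15, "tz": -25, "ax": 0, "ay": 0, "az": 0}
    - {"tx": -48, "ty": 15, "tz": -15, "ax": 0, "ay": 0, "az": 0}
    - {"tx": -48, "ty": 15, "tz": -9, "ax": 0, "ay": 0, "az": 0}
    - {"tx": -48, "ty": 15, "tz": -6, "ax": 0, "ay": 0, "az": 0}
    - {"tx": -48, "ty": 15, "tz": -4, "ax": 0, "ay": 0, "az": 0}

```text
t: 4.1
eef_pos: [0.5181, 0.2965, 0.0629]
tool_rot: [-3.141, 0.0, 1.335]
force: [-2.7, 0.3, 3.4]
opening: -0.0004
```

>>> arm_command:
  plan:
    - {"tx": 0, "ty": 0, "tz": 1, "ax": 0, "ay": 0, "az": 0}
    - {"tx": 0, "ty": 0, "tz": 2, "ax": 0, "ay": 0, "az": 0}
    - {"tx": 0, "ty": 0, "tz": 3, "ax": 0, "ay": 0, "az": 0}
    - {"tx": 0, "ty": 0, "tz": 4, "ax": 0, "ay": 0, "az": 0}
    - {"tx": 0, "ty": 0, "tz": 4, "ax": 0, "ay": 0, "az": 0}
    - {"tx": 0, "ty": 0, "tz": 4, "ax": 0, "ay": 0, "az": 0}
    - {"tx": 0, "ty": 0, "tz": 4, "ax": 0, "ay": 0, "az": 0}
    - {"tx": 0, "ty": 0, "tz": 4, "ax": 0, "ay": 0, "az": 0}
    - {"tx": 0, "ty": 0, "tz": 4, "ax": 0, "ay": 0, "az": 0}
    - {"tx": 0, "ty": 0, "tz": 4, "ax": 0, "ay": 0, "az": 0}

```text
t: 5.1
eef_pos: [0.5186, 0.2965, 0.061]
tool_rot: [3.141, -0.001, 1.335]
force: [-7.0, -0.5, 13.3]
opening: 0.0003
```

```bash
python3 -c "
from h import *
st();print(go([.506,-.2819,.15],-.0245))"
```

```text
t 5.1 pos [0.5186 0.2965 0.061 ] rot [ 3.141e+00 -1.300e-03  1.335e+00] F [-7.  -0.5 13.3] T [-0.19  1.49 -0.03] open 0.0003
{'tx': np.float64(-565.2), 'ty': np.float64(122.9), 'tz': np.float64(-89.7), 'ax': np.float64(-0.0004), 'ay': np.float64(-0.0016), 'az': np.float64(1.3595)}
```

>>> arm_command:
  plan:
    - {"tx": 0, "ty": 0, "tz": -30, "ax": 0, "ay": 0, "az": 0}
    - {"tx": 0, "ty": 0, "tz": -70, "ax": 0, "ay": 0, "az": 0}
    - {"tx": -20, "ty": 4, "tz": -110, "ax": 0, "ay": 0, "az": 0.14}
    - {"tx": -60, "ty": 13, "tz": -130, "ax": 0, "ay": 0, "az": 0.28}
    - {"tx": -110, "ty": 24, "tz": -130, "ax": 0, "ay": 0, "az": 0.42}
    - {"tx": -158, "ty": 34, "tz": -130, "ax": 0, "ay": 0, "az": 0.56}
    - {"tx": -206, "ty": 45, "tz": -130, "ax": 0, "ay": 0, "az": 0.7}
    - {"tx": -254, "ty": 55, "tz": -130, "ax": 0, "ay": 0, "az": 0.84}
    - {"tx": -302, "ty": 66, "tz": -130, "ax": 0, "ay": 0, "az": 0.98}
    - {"tx": -350, "ty": 76, "tz": -130, "ax": 0, "ay": 0, "az": 1.12}

```text
t: 6.1
eef_pos: [0.5106, -0.0641, 0.1894]
tool_rot: [3.141, -0.001, 0.209]
force: [1.2, 0.5, 0.1]
opening: 0.0
```

```bash
python3 -c "
from h import *
st();print(go([.506,-.2819,.15],-.0245))"
```

```text
t 6.1 pos [ 0.5106 -0.0641  0.1894] rot [ 3.1407e+00 -1.0000e-03  2.0890e-01] F [1.2 0.5 0.1] T [-0.01 -0.08  0.02] open 0.0
{'tx': np.float64(-49.7), 'ty': np.float64(212.1), 'tz': np.float64(39.5), 'ax': np.float64(0.0007), 'ay': np.float64(-0.0011), 'az': np.float64(0.2334)}
```

>>> arm_command:
  plan:
    - {"tx": -11, "ty": 47, "tz": 0, "ax": 0, "ay": 0, "az": 0.1}
    - {"tx": -22, "ty": 94, "tz": 0, "ax": 0, "ay": 0, "az": 0.233}
    - {"tx": -33, "ty": 141, "tz": 10, "ax": 0, "ay": 0, "az": 0.233}
    - {"tx": -44, "ty": 188, "tz": 20, "ax": 0, "ay": 0, "az": 0.233}
    - {"tx": -50, "ty": 212, "tz": 40, "ax": 0, "ay": 0, "az": 0.233}
    - {"tx": -50, "ty": 212, "tz": 60, "ax": 0, "ay": 0, "az": 0.233}
    - {"tx": -50, "ty": 212, "tz": 80, "ax": 0, "ay": 0, "az": 0.233}
    - {"tx": -50, "ty": 212, "tz": 90, "ax": 0, "ay": 0, "az": 0.233}
    - {"tx": -50, "ty": 212, "tz": 90, "ax": 0, "ay": 0, "az": 0.233}
    - {"tx": -50, "ty": 212, "tz": 90, "ax": 0, "ay": 0, "az": 0.233}
  jaw: 85

```text
t: 7.1
eef_pos: [0.5073, -0.2797, 0.1001]
tool_rot: [3.141, -0.001, -0.018]
force: [0.6, -0.4, -0.6]
opening: 0.0847
```

```bash
python3 -c "
from h import *
st();print(go([.506,-.2819,.018],-.0245))
a=grab('top')['pixels'][140:260,220:440];b=grab('side')['pixels'][110:230,180:400]
cv2.imwrite('pics/p2.png',cv2.resize(np.vstack([a,b])[:,:,::-1],None,fx=2.5,fy=2.5,interpolation=cv2.INTER_CUBIC))"
```

```text
t 7.1 pos [ 0.5073 -0.2797  0.1001] rot [ 3.141e+00 -8.000e-04 -1.790e-02] F [ 0.6 -0.4 -0.6] T [-0.05 -0.04 -0.01] open 0.0847
{'tx': np.float64(-1.4), 'ty': np.float64(2.2), 'tz': np.float64(82.1), 'ax': np.float64(0.0006), 'ay': np.float64(-0.0008), 'az': np.float64(0.0066)}
```

View pics/p2.png

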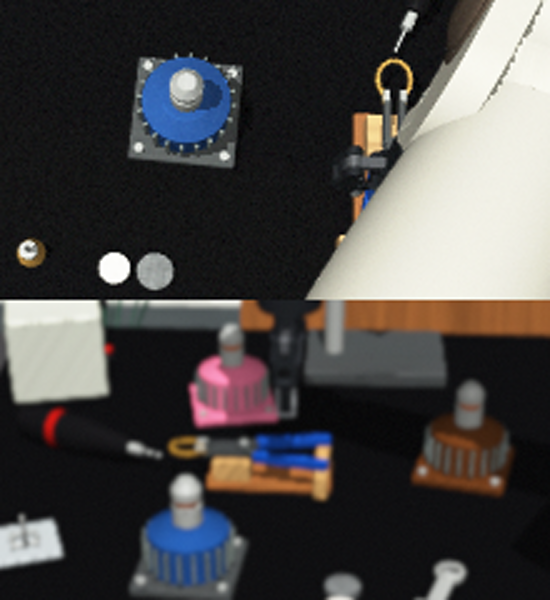

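The top half shows the gripper above the handles at about (365,165), with the ring at (393,78). The lower half, from the side, shows the pliers lying flat in line with the gripper. Nothing blocks the descent.

>>> arm_command:
  plan:
    - {"tx": 0, "ty": 0, "tz": 10, "ax": 0, "ay": 0, "az": 0.005}
    - {"tx": 0, "ty": 0, "tz": 22, "ax": 0, "ay": 0, "az": 0.005}
    - {"tx": 0, "ty": 0, "tz": 34, "ax": 0, "ay": 0, "az": 0.005}
    - {"tx": 0, "ty": 0, "tz": 46, "ax": 0, "ay": 0, "az": 0.005}
    - {"tx": 0, "ty": 0, "tz": 58, "ax": 0, "ay": 0, "az": 0.005}
    - {"tx": 0, "ty": 0, "tz": 68, "ax": 0, "ay": 0, "az": 0.005}
    - {"tx": 0, "ty": 0, "tz": 75, "ax": 0, "ay": 0, "az": 0.005}
    - {"tx": 0, "ty": 0, "tz": 80, "ax": 0, "ay": 0, "az": 0.005}
    - {"tx": 0, "ty": 0, "tz": 82, "ax": 0, "ay": 0, "az": 0.005}
    - {"tx": 0, "ty": 0, "tz": 82, "ax": 0, "ay": 0, "az": 0.005}

```text
t: 8.2
eef_pos: [0.507, -0.2797, 0.0173]
tool_rot: [3.142, -0.0, -0.023]
force: [-0.6, 0.2, 0.3]
opening: 0.0852
```

```bash
python3 -c "
from h import *
st();print(go([.506,-.2819,.018],-.0245))"
```

```text
t 8.2 pos [ 0.507  -0.2797  0.0173] rot [ 3.1415e+00 -1.0000e-04 -2.3200e-02] F [-0.6  0.2  0.3] T [-0.    0.06  0.03] open 0.0852
{'tx': np.float64(-1.0), 'ty': np.float64(2.2), 'tz': np.float64(-0.7), 'ax': np.float64(0.0001), 'ay': np.float64(-0.0001), 'az': np.float64(0.0013)}
```

>>> arm_command:
  plan:
    - {"tx": -1, "ty": 2, "tz": 0, "ax": 0, "ay": 0, "az": 0}
    - {"tx": -1, "ty": 2, "tz": 0, "ax": 0, "ay": 0, "az": 0}
    - {"tx": -1, "ty": 2, "tz": 0, "ax": 0, "ay": 0, "az": 0}
    - {"tx": -1, "ty": 2, "tz": 0, "ax": 0, "ay": 0, "az": 0}
    - {"tx": -1, "ty": 2, "tz": 0, "ax": 0, "ay": 0, "az": 0}
    - {"tx": -1, "ty": 2, "tz": 0, "ax": 0, "ay": 0, "az": 0}
    - {"tx": -1, "ty": 2, "tz": 0, "ax": 0, "ay": 0, "az": 0}
    - {"tx": -1, "ty": 2, "tz": 0, "ax": 0, "ay": 0, "az": 0}
    - {"tx": -1, "ty": 2, "tz": 0, "ax": 0, "ay": 0, "az": 0}
    - {"tx": -1, "ty": 2, "tz": 0, "ax": 0, "ay": 0, "az": 0}
  jaw: 30
  newtons: 70

```text
t: 9.2
eef_pos: [0.5063, -0.2827, 0.0196]
tool_rot: [3.139, -0.002, -0.024]
force: [-6.2, -1.3, 13.4]
opening: 0.0344
```

```bash
python3 -c "
from h import *
st()"
```

```text
t 9.2 pos [ 0.5063 -0.2827  0.0196] rot [ 3.1391e+00 -1.9000e-03 -2.3800e-02] F [-6.2 -1.3 13.4] T [-0.35  1.04  0.04] open 0.0344
```

```bash
python3 -c "
from h import *
st()
a=grab('top')['pixels'][150:250,340:410];b=grab('side')['pixels'][135:205,235:335]
cv2.imwrite('pics/p3.png',np.hstack([cv2.resize(a,(400,570),interpolation=cv2.INTER_CUBIC),cv2.resize(b,(400,570)) if 0 else cv2.copyMakeBorder(cv2.resize(b,(400,280),interpolation=cv2.INTER_CUBIC),0,290,0,0,0)])[:,:,::-1])"
```

```text
t 9.2 pos [ 0.5063 -0.2827  0.0196] rot [ 3.1391e+00 -1.9000e-03 -2.3800e-02] F [-6.2 -1.3 13.4] T [-0.35  1.04  0.04] open 0.0344
```

View pics/p3.png

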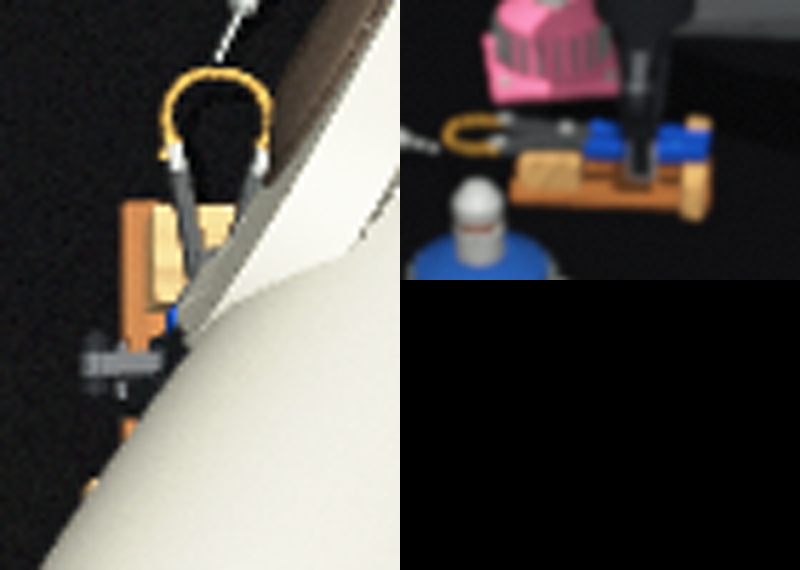

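The top view shows the ring clearly spread at (215,115) in the crop. The side view shows the fingers around the handles with tips at (640,180), below the handles. The 34 mm reading and the 13 N upward force suggest the closing fingers dragged the handles down. I'll ease the grip a little and lift slightly.

>>> arm_command:
  plan:
    - {"tx": 0, "ty": 0, "tz": 0, "ax": 0, "ay": 0, "az": 0}
    - {"tx": 0, "ty": 0, "tz": -1, "ax": 0, "ay": 0, "az": 0}
    - {"tx": 0, "ty": 0, "tz": -2, "ax": 0, "ay": 0, "az": 0}
    - {"tx": 0, "ty": 0, "tz": -3, "ax": 0, "ay": 0, "az": 0}
    - {"tx": 0, "ty": 0, "tz": -4, "ax": 0, "ay": 0, "az": 0}
    - {"tx": 0, "ty": 0, "tz": -5, "ax": 0, "ay": 0, "az": 0}
    - {"tx": 0, "ty": 0, "tz": -6, "ax": 0, "ay": 0, "az": 0}
    - {"tx": 0, "ty": 0, "tz": -8, "ax": 0, "ay": 0, "az": 0}
    - {"tx": 0, "ty": 0, "tz": -10, "ax": 0, "ay": 0, "az": 0}
    - {"tx": 0, "ty": 0, "tz": -10, "ax": 0, "ay": 0, "az": 0}
  newtons: 45

```text
t: 10.3
eef_pos: [0.5062, -0.2817, 0.0277]
tool_rot: [3.141, -0.0, -0.023]
force: [-0.4, 0.1, -1.1]
opening: 0.0349
```

```bash
python3 -c "
from h import *
st()
c=grab('side');P=pts(c)
for u in range(245,330,6):
    k=[(round(P[v,u,0],3),round(P[v,u,1],3),round(P[v,u,2],3)) for v in range(145,185) if P[v,u,2]>.043 and abs(P[v,u,1]+.28)<.06]
    print(u,k[:1],k[-1:],len(k))
b=c['pixels'][120:205,235:335];cv2.imwrite('pics/p4.png',cv2.resize(b,None,fx=6,fy=6,interpolation=cv2.INTER_CUBIC)[:,:,::-1])"
```

```text
t 10.3 pos [ 0.5062 -0.2817  0.0277] rot [ 3.1413e+00 -5.0000e-04 -2.3200e-02] F [-0.4  0.1 -1.1] T [-0.03  0.06 -0.03] open 0.0349
245 [] [] 0
251 [(np.float64(0.644), np.float64(-0.309), np.float64(0.047))] [(np.float64(0.638), np.float64(-0.263), np.float64(0.044))] 4
257 [(np.float64(0.625), np.float64(-0.306), np.float64(0.049))] [(np.float64(0.62), np.float64(-0.264), np.float64(0.045))] 6
263 [(np.float64(0.607), np.float64(-0.308), np.float64(0.049))] [(np.float64(0.602), np.float64(-0.266), np.float64(0.047))] 7
269 [(np.float64(0.587), np.float64(-0.298), np.float64(0.051))] [(np.float64(0.584), np.float64(-0.268), np.float64(0.043))] 7
275 [(np.float64(0.568), np.float64(-0.287), np.float64(0.058))] [(np.float64(0.567), np.float64(-0.274), np.float64(0.044))] 7
281 [(np.float64(0.55), np.float64(-0.291), np.float64(0.053))] [(np.float64(0.548), np.float64(-0.269), np.float64(0.044))] 7
287 [(np.float64(0.532), np.float64(-0.297), np.float64(0.053))] [(np.float64(0.53), np.float64(-0.264), np.float64(0.047))] 8
293 [(np.float64(0.511), np.float64(-0.245), np.float64(0.14))] [(np.float64(0.511), np.float64(-0.249), np.float64(0.046))] 24
299 [(np.float64(0.494), np.float64(-0.261), np.float64(0.132))] [(np.float64(0.494), np.float64(-0.265), np.float64(0.044))] 27
305 [(np.float64(0.477), np.float64(-0.294), np.float64(0.053))] [(np.float64(0.476), np.float64(-0.263), np.float64(0.046))] 8
311 [(np.float64(0.459), np.float64(-0.292), np.float64(0.052))] [(np.float64(0.458), np.float64(-0.262), np.float64(0.044))] 8
317 [] [] 0
323 [] [] 0
329 [] [] 0
```

View pics/p4.png

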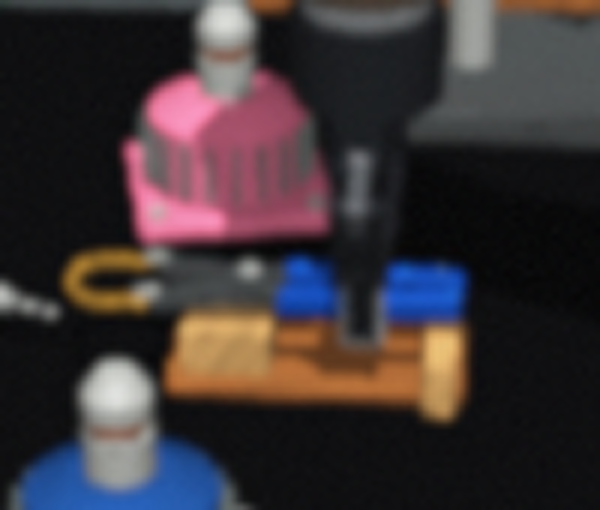

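The pliers are lifted about 7.5 mm and level: handle tops are at 0.052–0.053 m at both ends and the ring is spread at about (105,280). Next I'll lift higher and look at ring and stub together.

```bash
python3 -c "
from h import *
print(go([.506,-.2817,.130],-.023),go([.470,-.074,.130],-.023))"
```

```text
{'tx': np.float64(-0.0), 'ty': np.float64(0.0), 'tz': np.float64(-102.5), 'ax': np.float64(0.0002), 'ay': np.float64(-0.0003), 'az': np.float64(-0.0002)} {'tx': np.float64(-40.8), 'ty': np.float64(-206.8), 'tz': np.float64(-102.5), 'ax': np.float64(0.0002), 'ay': np.float64(-0.0003), 'az': np.float64(-0.0002)}
```

>>> arm_command:
  plan:
    - {"tx": 0, "ty": 0, "tz": -10, "ax": 0, "ay": 0, "az": 0}
    - {"tx": 0, "ty": 0, "tz": -22, "ax": 0, "ay": 0, "az": 0}
    - {"tx": 0, "ty": 0, "tz": -36, "ax": 0, "ay": 0, "az": 0}
    - {"tx": 0, "ty": 0, "tz": -50, "ax": 0, "ay": 0, "az": 0}
    - {"tx": 0, "ty": 0, "tz": -64, "ax": 0, "ay": 0, "az": 0}
    - {"tx": 0, "ty": 0, "tz": -78, "ax": 0, "ay": 0, "az": 0}
    - {"tx": 0, "ty": 0, "tz": -90, "ax": 0, "ay": 0, "az": 0}
    - {"tx": 0, "ty": 0, "tz": -98, "ax": 0, "ay": 0, "az": 0}
    - {"tx": 0, "ty": 0, "tz": -102, "ax": 0, "ay": 0, "az": 0}
    - {"tx": 0, "ty": 0, "tz": -102, "ax": 0, "ay": 0, "az": 0}
  newtons: 60

```text
t: 11.35
eef_pos: [0.5061, -0.2817, 0.1296]
tool_rot: [3.141, -0.0, -0.023]
force: [-0.4, -0.4, -1.9]
opening: 0.0347
```

```bash
python3 -c "
from h import *
st();print(go([.506,-.2817,.130],-.023),go([.470,-.074,.130],-.023))"
```

```text
t 11.35 pos [ 0.5061 -0.2817  0.1296] rot [ 3.1414e+00 -3.0000e-04 -2.3200e-02] F [-0.4 -0.4 -1.9] T [-0.02  0.07 -0.01] open 0.0347
{'tx': np.float64(-0.1), 'ty': np.float64(-0.0), 'tz': np.float64(-0.4), 'ax': np.float64(0.0002), 'ay': np.float64(-0.0003), 'az': np.float64(-0.0002)} {'tx': np.float64(-40.9), 'ty': np.float64(-206.8), 'tz': np.float64(-0.4), 'ax': np.float64(0.0002), 'ay': np.float64(-0.0003), 'az': np.float64(-0.0002)}
```

>>> arm_command:
  plan:
    - {"tx": -3, "ty": -15, "tz": 0, "ax": 0, "ay": 0, "az": 0}
    - {"tx": -8, "ty": -42, "tz": 0, "ax": 0, "ay": 0, "az": 0}
    - {"tx": -13, "ty": -72, "tz": 0, "ax": 0, "ay": 0, "az": 0}
    - {"tx": -18, "ty": -102, "tz": 0, "ax": 0, "ay": 0, "az": 0}
    - {"tx": -23, "ty": -132, "tz": 0, "ax": 0, "ay": 0, "az": 0}
    - {"tx": -29, "ty": -162, "tz": 0, "ax": 0, "ay": 0, "az": 0}
    - {"tx": -34, "ty": -188, "tz": 0, "ax": 0, "ay": 0, "az": 0}
    - {"tx": -37, "ty": -202, "tz": 0, "ax": 0, "ay": 0, "az": 0}
    - {"tx": -37, "ty": -207, "tz": 0, "ax": 0, "ay": 0, "az": 0}
    - {"tx": -37, "ty": -207, "tz": 0, "ax": 0, "ay": 0, "az": 0}

```text
t: 12.35
eef_pos: [0.4737, -0.0735, 0.1291]
tool_rot: [3.141, 0.0, -0.022]
force: [0.2, -0.1, -1.7]
opening: 0.0349
```

```bash
python3 -c "
from h import *
st()
a=grab('top');b=grab('side')
for n,p in(('stub',[.601,-.077,.116]),('ring',[.601,-.077,.148])): print(n,proj(a,p),proj(b,p))
A=a['pixels'][140:240,240:340];B=b['pixels'][130:230,205:305]
cv2.imwrite('pics/p5.png',cv2.resize(np.hstack([A,B]),None,fx=4,fy=4,interpolation=cv2.INTER_CUBIC)[:,:,::-1])"
```

```text
t 12.35 pos [ 0.4737 -0.0735  0.1291] rot [ 3.1414e+00  1.0000e-04 -2.2200e-02] F [ 0.2 -0.1 -1.7] T [-0.    0.12 -0.02] open 0.0349
stub [294.10073129 173.30659307] [254.44310691 180.97298289]
ring [294.19683571 169.22315962] [253.89687071 170.12769699]
```

View pics/p5.png

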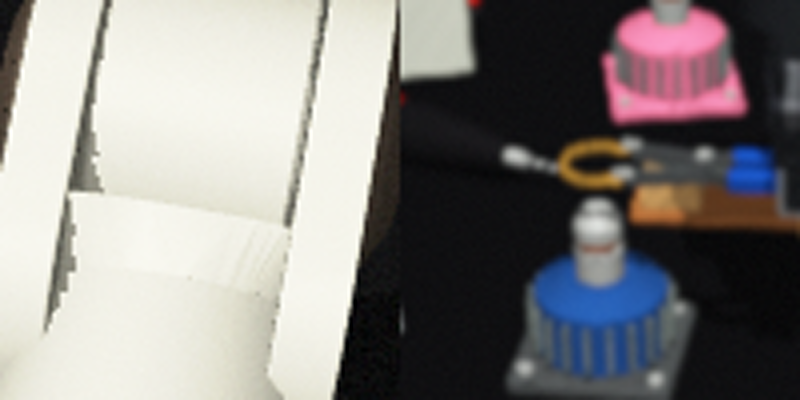

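The side view shows the spread ring at (595,165) directly above the blue stub, whose top is at (600,205). The arm hides the top view. I'll measure ring and stub in the same side view, by depth and by rays.

```bash
cat > m2.py <<'E'
from h import *
from scipy.optimize import least_squares as LS
import sys
cs=[grab('side') for _ in range(4)];c=cs[0]
c['z_map']=np.median([k['z_map'] for k in cs],0);px=np.mean([k['pixels'].astype(float) for k in cs],0).astype(np.uint8)
P=pts(c);h=cv2.cvtColor(px,cv2.COLOR_RGB2HSV);H,S,V=[h[...,i].astype(int) for i in range(3)]
v,u=np.mgrid[:420,:560];near=np.hypot(P[...,0]-.601,P[...,1]+.077)<.04
br=(H>10)&(H<30)&(S>110)&(V>60)&near&(P[...,2]>.08)
X=P[br];z=np.median(X[:,2]);print('ring n',br.sum(),'z med',z.round(4),'u',u[br].min(),u[br].max(),'v',v[br].min(),v[br].max())
A=np.c_[X[:,:2]-X[:,:2].mean(0),np.ones(len(X))];print(' plane slopes',np.linalg.lstsq(A,X[:,2],rcond=None)[0].round(3))
zc=float(sys.argv[1]) if len(sys.argv)>1 else z
# ray cast ring pixels on its plane, circle fit (free radius); and depth fit
Y=np.array([ray(c,a,b,zc)[:2] for a,b in zip(u[br],v[br])])
for n,Q in(('rays',Y),('depth',X[:,:2])):
    f=LS(lambda p:np.hypot(*(Q-p[:2]).T)-p[2],[.6,-.077,.021],loss='soft_l1',f_scale=.001);print(' ',n,f.x.round(4),'rms',np.sqrt(np.mean(f.fun**2)).round(4))
st_=(S<60)&(V>70)&near&(((P[...,2]>.066)&(P[...,2]<.086))|((P[...,2]>.098)&(P[...,2]<.105)))&(np.hypot(P[...,0]-.601,P[...,1]+.077)<.022)
Q=P[st_];f=LS(lambda p:np.hypot(*(Q[:,:2]-p).T)-.016,[.6,-.077],loss='soft_l1',f_scale=.001);print('stub',len(Q),f.x.round(4),'rms',np.sqrt(np.mean(f.fun**2)).round(4))
for hh in(.07,.078,.102):   # silhouette edges by colour contrast at the pixel row of the axis at height hh
    a,b=proj(c,[f.x[0],f.x[1],hh]);r=px[int(round(b)),int(a)-25:int(a)+26].astype(float);g=r[:,0]-r[:,2];I=r[:,0]
    d=np.diff(I);l=d[14:25].argmax()+14;rr=d[25:36].argmin()+25;m=(l+rr+1)/2+int(a)-25
    print('  row',int(b),'edges',l,rr,'axis u',round(a,1),'mid u',m,'-> x',ray(c,m,b,hh)[0].round(4))
E
python3 m2.py
```

```text
ring n 71 z med 0.1477 u 245 260 v 165 175
 plane slopes [ 0.009 -0.008  0.147]
  rays [ 0.6002 -0.0782  0.0235] rms 0.0031
  depth [ 0.6008 -0.0789  0.0232] rms 0.0018
stub 110 [ 0.6037 -0.0786] rms 0.001
  row 195 edges 19 31 axis u 254.3 mid u 254.5 -> x 0.6031
  row 193 edges 19 31 axis u 254.1 mid u 254.5 -> x 0.6027
  row 185 edges 19 31 axis u 253.7 mid u 253.5 -> x 0.6043
```

```bash
cat > m3.py <<'E'
from h import *
cs=[grab('side') for _ in range(6)];c=cs[0];I=np.mean([k['pixels'][...,0].astype(float) for k in cs],0)
def cross(p,lv,o):   # first half-level crossing
    i=np.where((p[:-1]-lv)*(p[1:]-lv)<=0)[0][0];return o+i+(lv-p[i])/(p[i+1]-p[i])
print(I[166:176:1,240:252].round().astype(int))
print(I[[184,185,186,192,193,194,195],243:266].round().astype(int))
print('ring col 250-256 rows 160-182');print(I[160:182,248:262:3].T.round().astype(int))
E
python3 m3.py
```

```text
[[ 15  15  15  14  15  27  57  86 105 123 137 140]
 [ 14  14  14  14  22  57 103 132 138 140 142 136]
 [ 23  19  14  16  41  94 139 147 130 113 103  92]
 [ 67  47  31  32  68 125 152 130  91  62  50  41]
 [111  84  69  74 103 149 152 108  55  26  18  15]
 [110  94 100 113 128 160 155 109  57  28  21  17]
 [ 66  69  90 106 116 150 162 138 102  75  60  48]
 [ 26  34  50  61  75 116 150 155 143 128 117 101]
 [ 14  16  19  23  36  70 110 136 147 149 148 142]
 [ 13  13  14  13  17  34  60  88 109 122 135 141]]
[[ 15  15  15  16  35  78 126 154 168 179 188 190 185 175 156 131 101  63
   49  93 144 164 168]
 [ 14  15  14  18  46 100 152 181 195 205 214 216 211 200 184 160 122  74
   44  63  98 114 118]
 [ 15  15  14  18  48 104 156 186 201 212 218 222 216 207 194 175 136  82
   39  32  46  56  58]
 [ 15  15  14  17  34  73 106 120 128 136 141 142 140 134 134 145 146 114
   62  28  17  16  16]
 [ 16  16  16  17  32  70 110 130 142 150 153 153 154 150 149 151 141 106
   58  28  19  18  17]
 [ 17  19  20  21  31  64 107 134 150 156 156 157 161 160 155 147 130  97
   57  30  21  19  18]
 [ 20  23  25  26  33  62 103 132 146 152 152 153 158 158 153 143 126  99
   62  35  25  22  20]]
ring col 250-256 rows 160-182
[[ 15  14  14  14  20  52 105 138 130  91  55  57 102 143 147 109  56  22
   14  14  15  19]
 [ 16  15  15  18  47 100 140 136  92  41  15  17  48 101 142 141  99  46
   20  46  96 132]
 [ 15  14  14  22  66 124 149 124  69  26  13  15  36  91 143 151 110  51
   32  85 151 179]
 [ 41  21  14  21  62 119 147 128  76  32  20  42  84 136 168 154 100  42
   19  42  90 126]
 [142  67  22  31  70 121 162 164 121  59  43  94 144 163 156 132  87  41
   17  13  13  20]]
```

Side-view rays put the ring centre at about u 254.3 and the stub axis at about u 253.2 at ring height, which means moving about +3 mm in x. In y they agree within 1 mm. I'll shift, come down to just above the stub top, and check again.

>>> arm_command:
  plan:
    - {"tx": 1, "ty": 0, "tz": 0, "ax": 0, "ay": 0, "az": 0}
    - {"tx": 2, "ty": 0, "tz": 0, "ax": 0, "ay": 0, "az": 0}
    - {"tx": 3, "ty": 0, "tz": 3, "ax": 0, "ay": 0, "az": 0}
    - {"tx": 3, "ty": 0, "tz": 7, "ax": 0, "ay": 0, "az": 0}
    - {"tx": 3, "ty": 0, "tz": 11, "ax": 0, "ay": 0, "az": 0}
    - {"tx": 3, "ty": 0, "tz": 15, "ax": 0, "ay": 0, "az": 0}
    - {"tx": 3, "ty": 0, "tz": 19, "ax": 0, "ay": 0, "az": 0}
    - {"tx": 3, "ty": 0, "tz": 23, "ax": 0, "ay": 0, "az": 0}
    - {"tx": 3, "ty": 0, "tz": 26, "ax": 0, "ay": 0, "az": 0}
    - {"tx": 3, "ty": 0, "tz": 26, "ax": 0, "ay": 0, "az": 0}

```text
t: 13.95
eef_pos: [0.4765, -0.0739, 0.1028]
tool_rot: [-3.142, 0.001, -0.023]
force: [0.4, -0.5, -1.6]
opening: 0.0348
```

```bash
python3 - <<'E'
exec(open('m2.py').read());st()
print(px[160:190,244:266,0][:, ::2])
B=px[140:225,215:305];cv2.imwrite('pics/p6.png',cv2.resize(B,None,fx=7,fy=7,interpolation=cv2.INTER_CUBIC)[:,:,::-1])
E
```

```text
ring n 56 z med 0.1216 u 244 269 v 174 184
 plane slopes [-0.012 -0.005  0.121]
  rays [ 0.6014 -0.077   0.0249] rms 0.0036
  depth [ 0.6028 -0.0784  0.0237] rms 0.0031
stub 104 [ 0.6033 -0.0789] rms 0.001
  row 195 edges 19 31 axis u 254.4 mid u 254.5 -> x 0.6031
  row 193 edges 19 31 axis u 254.3 mid u 254.5 -> x 0.6028
  row 185 edges 19 31 axis u 253.9 mid u 253.5 -> x 0.6043
t 14.15 pos [ 0.4769 -0.0739  0.1035] rot [ 3.1416e+00 -4.0000e-04 -2.3200e-02] F [ 0.8  0.3 -1.6] T [ 0.01  0.14 -0.04] open 0.0347
[[ 15  15  15  15  14  14  17  89 142 120 108]
 [ 13  15  15  14  14  14  14  41  67  52  44]
 [ 14  15  15  14  14  14  14  16  21  18  17]
 [ 15  14  14  15  15  14  14  14  13  13  14]
 [ 15  15  14  15  15  15  15  15  16  13  14]
 [ 14  14  15  14  15  15  15  14  15  15  14]
 [ 15  15  14  15  14  14  15  14  15  14  14]
 [ 13  15  15  14  15  13  14  14  15  14  14]
 [ 14  14  15  15  15  15  14  14  14  14  16]
 [ 20  14  15  16  15  14  14  15  15  12  22]
 [ 48  15  15  15  14  14  14  15  14  13  30]
 [ 80  16  13  14  14  13  13  13  18  19  39]
 [ 76  16  14  18  24  28  26  22  48  52  60]
 [ 44  17  32  54  73  82  77  64  98 105  98]
 [ 18  42  80 108 134 143 138 129 144 144 121]
 [ 26  93 133 142 156 158 156 171 162 140 111]
 [ 53 141 146 131 124 119 121 162 140 103  82]
 [ 88 158 115  82  65  57  63 106  87  63  64]
 [118 148  66  34  29  33  29  46  37  45  81]
 [140 134  31  23  68  84  65  39  40  58 116]
 [145 136  35  53 132 152 129  93  93  88 131]
 [123 150  85 103 177 191 179 148 143 109 113]
 [ 87 152 140 151 196 202 201 177 158 108  83]
 [ 50 126 158 174 196 199 201 186 144  89  68]
 [ 26  80 141 178 193 196 188 179 121  67  60]
 [ 15  38 116 178 190 196 171 155 103  49  47]
 [ 14  19  96 168 174 180 151 127  86  32  30]
 [ 14  16  77 142 144 152 131 111  69  20  17]
 [ 14  15  63 119 127 139 125 105  62  17  15]
 [ 14  14  54 116 129 144 135 106  63  17  14]]
```

View pics/p6.png

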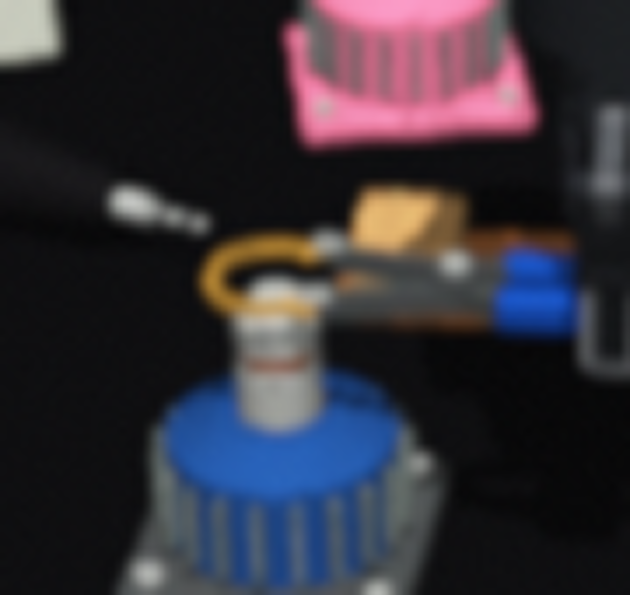

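The ring at (265,275) surrounds the stub's tip at (278,290) and looks level and centred. The ring's centre at u≈253.4 matches the stub axis at u≈253.7. I'll descend slowly and watch the force.

>>> arm_command:
  plan:
    - {"tx": 0, "ty": 0, "tz": 2, "ax": 0, "ay": 0, "az": 0}
    - {"tx": 0, "ty": 0, "tz": 4, "ax": 0, "ay": 0, "az": 0}
    - {"tx": 0, "ty": 0, "tz": 6, "ax": 0, "ay": 0, "az": 0}
    - {"tx": 0, "ty": 0, "tz": 8, "ax": 0, "ay": 0, "az": 0}
    - {"tx": 0, "ty": 0, "tz": 10, "ax": 0, "ay": 0, "az": 0}
    - {"tx": 0, "ty": 0, "tz": 12, "ax": 0, "ay": 0, "az": 0}
    - {"tx": 0, "ty": 0, "tz": 14, "ax": 0, "ay": 0, "az": 0}
    - {"tx": 0, "ty": 0, "tz": 15, "ax": 0, "ay": 0, "az": 0}
    - {"tx": 0, "ty": 0, "tz": 15, "ax": 0, "ay": 0, "az": 0}
    - {"tx": 0, "ty": 0, "tz": 15, "ax": 0, "ay": 0, "az": 0}

```text
t: 15.15
eef_pos: [0.4768, -0.0739, 0.0883]
tool_rot: [3.142, -0.0, -0.023]
force: [0.5, 0.3, -1.5]
opening: 0.0342
```

```bash
python3 - <<'E'
exec(open('m2.py').read());st()
B=px[160:205,230:290];cv2.imwrite('pics/p7.png',cv2.resize(B,None,fx=10,fy=10,interpolation=cv2.INTER_CUBIC)[:,:,::-1])
E
```

```text
ring n 59 z med 0.1068 u 244 266 v 179 190
 plane slopes [ 0.003 -0.044  0.106]
  rays [ 0.6006 -0.0774  0.026 ] rms 0.0033
  depth [ 0.6031 -0.0784  0.0237] rms 0.0036
stub 75 [ 0.6033 -0.079 ] rms 0.0009
  row 195 edges 19 31 axis u 254.4 mid u 254.5 -> x 0.6031
  row 193 edges 19 31 axis u 254.3 mid u 254.5 -> x 0.6028
  row 185 edges 15 31 axis u 253.9 mid u 251.5 -> x 0.6096
t 15.35 pos [ 0.4768 -0.0739  0.0884] rot [ 3.1415e+00 -1.0000e-04 -2.3200e-02] F [ 0.6  0.1 -2.5] T [-0.03  0.08 -0.01] open 0.0347
```

View pics/p7.png

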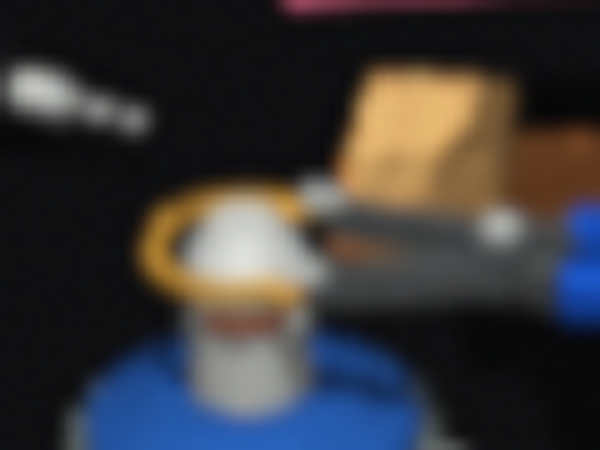

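The ring encircles the stub at (235,245), with a visible gap on the left from 170 to 187. The force is just the pliers' weight. I'll go down the last stretch.

>>> arm_command:
  plan:
    - {"tx": 0, "ty": 0, "tz": 2, "ax": 0, "ay": 0, "az": 0}
    - {"tx": 0, "ty": 0, "tz": 4, "ax": 0, "ay": 0, "az": 0}
    - {"tx": 0, "ty": 0, "tz": 6, "ax": 0, "ay": 0, "az": 0}
    - {"tx": 0, "ty": 0, "tz": 8, "ax": 0, "ay": 0, "az": 0}
    - {"tx": 0, "ty": 0, "tz": 10, "ax": 0, "ay": 0, "az": 0}
    - {"tx": 0, "ty": 0, "tz": 12, "ax": 0, "ay": 0, "az": 0}
    - {"tx": 0, "ty": 0, "tz": 13.5, "ax": 0, "ay": 0, "az": 0}
    - {"tx": 0, "ty": 0, "tz": 14.5, "ax": 0, "ay": 0, "az": 0}
    - {"tx": 0, "ty": 0, "tz": 14.5, "ax": 0, "ay": 0, "az": 0}
    - {"tx": 0, "ty": 0, "tz": 14.5, "ax": 0, "ay": 0, "az": 0}

```text
t: 16.35
eef_pos: [0.4768, -0.0739, 0.0738]
tool_rot: [3.142, -0.0, -0.023]
force: [1.0, -0.2, -2.3]
opening: 0.0347
```

```bash
python3 - <<'E'
exec(open('m2.py').read());st()
print('groove axis px',proj(c,[.6033,-.0789,.092]))
I=px[...,0].astype(int);print(I[178:202,[250,252,254,256,258]].T);print(I[186:193,240:252])
t=P[(S<60)&near&(P[...,2]>.112)&(P[...,2]<.125)];print('stub top z',np.percentile(t[:,2],[50,90]))
B=px[165:210,230:290];cv2.imwrite('pics/p8.png',cv2.resize(B,None,fx=10,fy=10,interpolation=cv2.INTER_CUBIC)[:,:,::-1])
E
```

```text
ring n 49 z med 0.0926 u 245 267 v 184 194
 plane slopes [-0.011 -0.048  0.092]
  rays [ 0.5965 -0.0827  0.0302] rms 0.0035
  depth [ 0.5995 -0.0829  0.0276] rms 0.0032
stub 76 [ 0.6033 -0.0789] rms 0.0011
  row 195 edges 19 31 axis u 254.4 mid u 254.5 -> x 0.6031
  row 193 edges 16 31 axis u 254.3 mid u 253.0 -> x 0.6067
  row 185 edges 17 31 axis u 253.9 mid u 252.5 -> x 0.6069
t 16.55 pos [ 0.4768 -0.0739  0.0739] rot [-3.1416e+00 -2.0000e-04 -2.3200e-02] F [ 0.6  0.  -1.8] T [-0.01  0.03 -0.01] open 0.0344
groove axis px [254.06242621 188.49961558]
[[ 14  24  53  94 131 159 177 187 187 173 151 135 128 136 158 165 147 120
  104 102 102  96  78  53]
 [ 24  69 133 176 193 201 207 211 211 202 180 159 148 145 158 172 164 141
  120 114 118 122 114  85]
 [ 31  85 152 189 202 210 218 222 221 212 188 165 155 153 164 171 160 137
  120 121 134 147 144 110]
 [ 24  66 126 171 192 200 205 208 207 196 175 156 150 153 174 183 160 128
  115 117 128 139 132  98]
 [ 14  23  51  93 133 162 179 186 183 168 149 143 150 162 175 185 170 134
  111 107 108 106  89  62]]
[[ 15  14  13  16  41  92 142 160 158 168 187 201]
 [ 15  16  13  21  65 126 157 149 135 149 173 191]
 [ 14  14  13  29  88 148 156 120  99 122 151 170]
 [ 15  14  15  35 102 161 154 103  78 107 135 151]
 [ 15  14  14  35 100 160 160 122 100 111 128 140]
 [ 15  14  13  28  81 142 166 159 150 141 136 140]
 [ 15  14  13  19  53 106 147 168 175 167 158 157]]
stub top z [0.11452247 0.11561178]
```

View pics/p8.png

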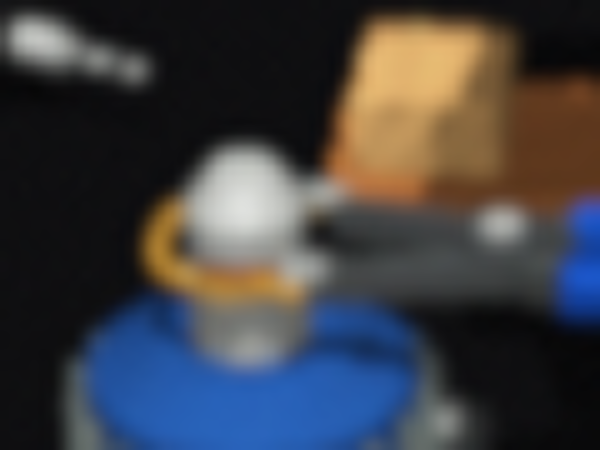

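The ring at (165,245) now sits at the groove, with copper still visible just above its front arc at (240,270). The force shows only the pliers' weight. One more numeric check on y and z, using the depth of the front and left arcs.

```bash
python3 - <<'E'
exec(open('m2.py').read())
Z=np.mean([k['z_map'] for k in cs],0);c['z_map']=Z;P=pts(c)
for uu in (250,252,254,256): print(uu,[tuple((P[r,uu]*1000).round(1)) for r in (191,192,193,194,195)])
print('left',[tuple((P[r,245]*1000).round(1)) for r in (187,188,189,190,191)])
print('red travel check etc: keys z', [P[tuple(np.round(proj(c,[x,y,.067])[::-1]).astype(int))][2].round(4) for x,y in((.515,.346),(.519,.296),(.523,.245))])
g=(H<12)&(S>70)&near&(P[...,2]>.08)&(P[...,2]<.1);print('copper n',g.sum(),v[g].min() if g.any() else 0,v[g].max() if g.any() else 0, P[g].mean(0))
E
```

```text
ring n 49 z med 0.0925 u 245 267 v 184 194
 plane slopes [-0.001 -0.049  0.092]
  rays [ 0.5965 -0.0829  0.0302] rms 0.0035
  depth [ 0.5991 -0.0837  0.0281] rms 0.0031
stub 77 [ 0.6037 -0.0786] rms 0.0012
  row 195 edges 19 31 axis u 254.3 mid u 254.5 -> x 0.6031
  row 193 edges 16 31 axis u 254.1 mid u 253.0 -> x 0.6067
  row 185 edges 17 30 axis u 253.7 mid u 252.0 -> x 0.6082
250 [(np.float64(613.1), np.float64(-70.7), np.float64(89.0)), (np.float64(611.6), np.float64(-61.0), np.float64(91.9)), (np.float64(610.9), np.float64(-56.2), np.float64(91.9)), (np.float64(612.7), np.float64(-66.0), np.float64(82.7)), (np.float64(612.8), np.float64(-65.5), np.float64(79.9))]
252 [(np.float64(607.2), np.float64(-66.8), np.float64(91.6)), (np.float64(606.0), np.float64(-59.0), np.float64(93.4)), (np.float64(605.5), np.float64(-55.0), np.float64(92.9)), (np.float64(605.6), np.float64(-54.3), np.float64(90.2)), (np.float64(607.1), np.float64(-62.9), np.float64(81.8))]
254 [(np.float64(601.9), np.float64(-66.5), np.float64(92.0)), (np.float64(600.7), np.float64(-58.2), np.float64(94.1)), (np.fl
[... 205 characters left out ...]
67.0), np.float64(91.8)), (np.float64(595.8), np.float64(-60.0), np.float64(93.2)), (np.float64(595.8), np.float64(-59.3), np.float64(90.5)), (np.float64(596.8), np.float64(-65.0), np.float64(83.9)), (np.float64(596.6), np.float64(-63.1), np.float64(82.0))]
left [(np.float64(627.8), np.float64(-83.0), np.float64(93.2)), (np.float64(627.6), np.float64(-81.1), np.float64(91.3)), (np.float64(626.0), np.float64(-71.0), np.float64(94.4)), (np.float64(625.4), np.float64(-66.9), np.float64(93.9)), (np.float64(625.8), np.float64(-68.4), np.float64(89.9))]
red travel check etc: keys z [np.float64(0.0654), np.float64(0.0659), np.float64(0.0657)]
copper n 5 184 185 [ 0.57046546 -0.09191126  0.09668335]
```

The front arc's outer face is at y≈−0.055 and z 0.090–0.094. That puts the ring centre at y≈−0.078 and z≈0.092, against a stub axis at y≈−0.079 and groove at 0.092. In x, the ring is at about 0.604 and the stub at 0.6035. All of this is within about 1 mm, so I'm handing in.

```bash
python3 -c "
from h import *
st();print(env.hand_in());st()"
```

```text
t 16.75 pos [ 0.4768 -0.0739  0.0738] rot [ 3.1416e+00 -1.0000e-04 -2.3200e-02] F [-0.5 -1.4 -1.3] T [-0.03  0.08  0.06] open 0.0345
the job is handed in; nothing more can be done
None
the job is handed in; nothing more can be done
```

I pressed red and then yellow to the bottom (about 13 N each) and never touched green. I then gripped and squeezed the ring pliers and lowered the spread ring over the blue spindle's stub to groove height. The job was handed in at about 16.8 s with the grip still held at 60 N.

**Last checks:**
- **Position:** the ring is at z ≈ 0.092 m and within about 1 mm of the stub axis in x and y, against 3.5 mm of clearance all round.
- **Contact:** the wrist force was about 2 N, little more than the pliers' weight, with no sign of the ring touching the stub.

**Checks that disagreed or were limited:**
- **Gripper opening:** it read 34.5 mm instead of the expected 40 mm. It stayed there whatever the grip force, and the ring looked fully spread.
- **Squeezing:** as the fingers closed on the handles, there was a brief 13 N vertical load on the rest, well under the limit.
- **Ring fit at the end:** the automatic circle fits of the ring were unreliable because the stub and jaws hid part of it, and the arm blocked the top camera. I relied on side-view depth of the ring's visible arcs instead.

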